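Load the take-up reel on the label rewinder and lock it with its C-washer

TASK

Load the empty take-up reel onto the rewinder's spindle: line up the notch in its bore with the key at the spindle's foot and let it down until its flange lies flat on the platter. Then lock it: slide the open C-washer sideways onto the thin neck between hub and spindle head, and lower it until its shoulder drops into the bore and its plate lies flat on the hub. Leave the other things on the bench where they are.

Things in the scene. Friction and masses are not known exactly. Their poses are not given: they have to be found in the camera images.
- rewinder: Bench rewinder: fixed grey box on feet, 150 x 120 mm, 49 high; origin under the spindle's axis on the table, x to its rear. It reaches from 60 mm before the axis (its speed knob 14 mm more) to 90 mm behind; two white guide rollers on the rear corners rise to 85 mm. The round platter on top, diameter 112, turns with the spindle about the vertical: stiff (0.1 N m), stays where it is left.
- spindle_seat (a point): Centre of the platter's top face, on the spindle's axis, 58 mm above the table; z up, x points to the side where the key is. The spindle stands on it: first a boss, diameter 28, 24.5 mm high with chamfered top. On the boss's side is one key, 8 mm wide, out to 19.5 mm from the axis, 16 mm high, chamfered top.
- spindle_neck (a point): On the spindle's axis, 55 mm above the platter: middle of the free height over a seated reel. The neck is a rod of diameter 10 from the boss up to a fixed round head, diameter 24, whose underside is 64 mm and top 71 mm above the platter. Axes as spindle_seat.
- reel_grip (a point): On the axis of the empty take-up reel, inside its hub, 34 mm above its underside; z up, x points to the notch in the bore. It stands on its grey flange (diameter 100, 5 thick, windows); plain round aluminium hub, diameter 52, up to 46 mm, to be gripped on any side. Bore diameter 31, right through, with one notch 11 mm wide out to 21.3 mm from the axis, full length; ends chamfered. About 0.22 kg.
- reel_bottom (a point): Centre of the reel's underside, same axes as reel_grip. At spindle_seat, x along x, when the reel is home.
- reel_top (a point): Centre of the top of the reel's hub, 46 mm above its underside, same axes.
- washer_tab (a point): Centre of the steel C-washer's upright grip tab: 22 mm long (x), 10 thick (y, gripped across this), 32 high; this point is 20 mm above its bottom, which is level with the washer's lowest face. Axes of the washer: z up, x from the tab toward the open gap. The eye of the C is 40 mm from here along +x. About 0.1 kg.
- washer_eye (a point): Centre of the washer's eye at the height of its plate's underside; axes as washer_tab. Plate C-shaped, diameter 48, 5 mm thick; under it a C-shaped shoulder, diameter 27, 5 high, chamfered, that fits the reel's bore (on the table it stands on shoulder and tab). Slot 13 mm wide, flared at its mouth, open to +x. At reel_top when seated; 5 to 13 mm above it the washer passes between hub and head.
- tape_dispenser: Bystander: dark desk tape dispenser, 52 x 177 x 98 mm; origin at the centre of its underside.
- spacer_ring: Bystander: closed steel ring, diameter 45, hole 14, 8 mm high, near the table's front edge; it has no gap and no tab. Origin at the centre of its underside.
- card_core: Bystander: empty cardboard tube core, diameter 82, 50 mm high, standing near the table's front edge. Origin at the centre of its underside.
- pen: Bystander: white ballpoint pen, 145 mm long, lying near the table's front edge; origin at the centre of its underside.
- pencil: Bystander: green pencil, 112 mm long, lying in front of the sealer at the right; origin at the centre of its underside.
- piece_0: Bystander: small blue wooden game piece, 22 x 22 x 13 mm, beyond the work to the right; origin at the centre of its underside.
There are look-alikes about, which are no part of the job. Of the things that look like the part that bears washer_tab, the largest one is meant.

How it is judged:
By the outcome, as a careful person would: the job done as asked, in the order asked, and still so for the second after the job is handed in, with the robot touching nothing.
It also fails if it takes over 48 s, if anything falls off the work surface, if the arm or the gripper's body presses on something with over 40 N, if the wrist force passes 120 N, or if a joint passes its speed limit or range.

ROBOT

A 6-joint arm with a two-finger parallel gripper is mounted at the origin on a cart in front of the work surface, level with it; the furniture and walls round the work are solid. World frame = base frame: x ahead of the robot, y to its left, z up, the work surface at z = 0. Lengths are in m, angles in rad, forces in N, time in s.
With the tool pointing down it reaches from about 0.35 to 0.875 m from the base axis. Payload 4.2 kg.
Tool frame: the origin (TCP) lies midway between the tips of the shut fingers; the grasp point (between the pads) lies 19 mm behind it; z points along the fingers, y is the line along which they close (so a half turn about z gives the same grasp; the last joint's range is limited). The gripper opens to 87 mm and grips with 3 to 60 N. Pads are 19 mm wide; open, the fingers measure 117 mm over their backs; the gripper's body (75 mm by 190 mm) begins 51 mm behind the grasp point.
Start: joints at [-1.016, 0.385, 0.008, 0, -1.194, -0.259], TCP at [0.182, -0.598, 0.223] pointing down, gripper open.
Joint ranges: [-3.14, 3.14], [-1.21, 2.06], [-1.07, 1.41], [-3.16, 2.05], [-2.99, -0.16], [-3.1, 3.1]. Speed limits (rad/s): [2.79, 2.79, 3.14, 3.14, 3.14, 3.14].

INTERFACE

Orientations are given as a rotation vector (axis times angle).
In Python, from plant import get_state, viewer, order gives the robot as it stands.
- The arm moves only by the shell command python3 -m crank 'ROWS' [FORCE]. ROWS is JSON, a list that holds one entry, the list of rows, each a list of 7 numbers: the shift along the tool's x, y, z in m, then the turn, a rotation vector about the tool's x, y, z in degrees, then the opening, from 0 (shut) to 1 (fully open). A call has 1 to 8 rows; each row shifts and turns the commanded pose from where the row before left it, along the tool's axes as they then stand; what a row does not reach is not made up. A row lasts 1/12 s, in which the tool goes at most 41.7 mm and 7.16 degrees, less where a joint would pass 70% of its speed; a pose out of reach is approached as far as the arm can. A call with a gripper value outside its range is refused whole. The fingers move at their own pace and stop on an object; FORCE is the grip in N (left out, the last holds). Time passes only in rows, so rows that do not move let the fingers close. It gives the time, the measured TCP pose, the force, the opening and the grip force at its end, in the units of the state.
- get_state(): the state, without advancing time (a new reading comes with each control period).
- viewer.camera(name): name is "scene" or "top" or "wrist"; returns the picture (384x512x3 uint8, blue, green, red); there is no depth.
- viewer.calibration(name): a dict with "intrinsics" (3x3 intrinsics, pixels), "world_from_camera" (4x4, takes a point from camera to world coordinates); the wrist camera has in their place "hand_eye" (4x4, takes a point from camera to tool coordinates, whose origin is the TCP and whose axes are the flange's). Camera axes: x right, y down, z forward; pixel columns grow to the right and rows downward; lengths in m; the calibration is good to about 2 mm. A picture is of the moment at which its call begins: read the wrist's pose just before it. calibration takes no time and is no camera call.
- order.sign_off(): hands the job in; it is judged then, once.
The state is a dict: "time": time; "qpos": joint angles; "qd": joint speeds; "tau": joint torques, N m; "ee_pos": TCP position; "eef_rot": TCP orientation; "wrist_force": force on the tool from outside, world axes, zero at the start; "torque": the same for the moment, N m; "grip_width": opening from 0.0 (shut) to 1.0 (fully open); "grasp_force": force on a finger pad.
Only numpy, scipy, OpenCV 4.12 (cv2) and the standard library are available. Lean on these libraries where they do the work, as an engineer would, in place of code of your own. Each camera call takes 0.05 s, during which the arm holds its last target. There are 200 camera calls.

## Working session

There is one attempt and no reset: what is moved stays moved. The work goes in short steps, Python scripts to look and compute and a shell command to move; the robot and the scene stay as the last step left them, time stands still between calls to the robot, and variables do not carry over. Pictures are saved under pics/ and viewed, at most 10 in all, crops included, and the job is handed in when it is done.

```bash
ls; mkdir -p pics
python3 - <<'E'
from plant import get_state, viewer
import cv2,numpy as np
np.set_printoptions(precision=4,suppress=True)
s=get_state();print(s)
for n in("scene","top"):
    im=viewer.camera(n);cv2.imwrite(f"pics/{n}0.png",im);c=viewer.calibration(n);print(n,c)
    cv2.imwrite(f"pics/{n}0b.png",cv2.resize(im,(800,600),interpolation=cv2.INTER_CUBIC))
print(viewer.calibration("wrist"))
E
```

```text
pics
{'time': 0.0, 'qpos': array([-1.0164,  0.3856,  0.0066, -0.0005, -1.194 , -0.2586]), 'qd': array([ 0.0021, -0.0022, -0.0006, -0.0013, -0.0011, -0.0008]), 'tau': array([ -0.0002, -39.0667,  18.7409,   4.22  ,   0.011 ,  -0.0002]), 'ee_pos': array([ 0.1821, -0.5973,  0.2215]), 'eef_rot': array([ 0.4627, -3.1069, -0.0034]), 'wrist_force': array([-0.9583,  0.1741,  0.3619]), 'torque': array([-0.0115, -0.0217,  0.0024]), 'grasp_force': 0.0, 'grip_width': 0.9960094544693414}
scene {'intrinsics': array([[445.6038,   0.    , 246.1499],
       [  0.    , 445.6038, 192.1436],
       [  0.    ,   0.    ,   1.    ]]), 'world_from_camera': array([[-0.8557, -0.2537,  0.4509, -0.0588],
       [-0.5174,  0.4309, -0.7394,  0.8834],
       [-0.0067, -0.866 , -0.5   ,  0.705 ],
       [ 0.    ,  0.    ,  0.    ,  1.    ]])}
top {'intrinsics': array([[489.1255,   0.    , 252.4637],
       [  0.    , 489.1255, 196.0533],
       [  0.    ,   0.    ,   1.    ]]), 'world_from_camera': array([[-0.0053, -0.99  ,  0.1411,  0.3265],
       [-1.    ,  0.0055,  0.0009, -0.0127],
       [-0.0017, -0.1411, -0.99  ,  1.3144],
       [ 0.    ,  0.    ,  0.    ,  1.    ]])}
{'intrinsics': array([[303.5786,   0.    , 257.598 ],
       [  0.    , 303.5786, 191.5042],
       [  0.    ,   0.    ,   1.    ]]), 'hand_eye': array([[-0.0009, -0.9539, -0.3001,  0.0819],
       [ 1.    , -0.0004, -0.0015,  0.0001],
       [ 0.0013, -0.3001,  0.9539, -0.163 ],
       [ 0.    ,  0.    ,  0.    ,  1.    ]])}
```

View pics/top0b.png

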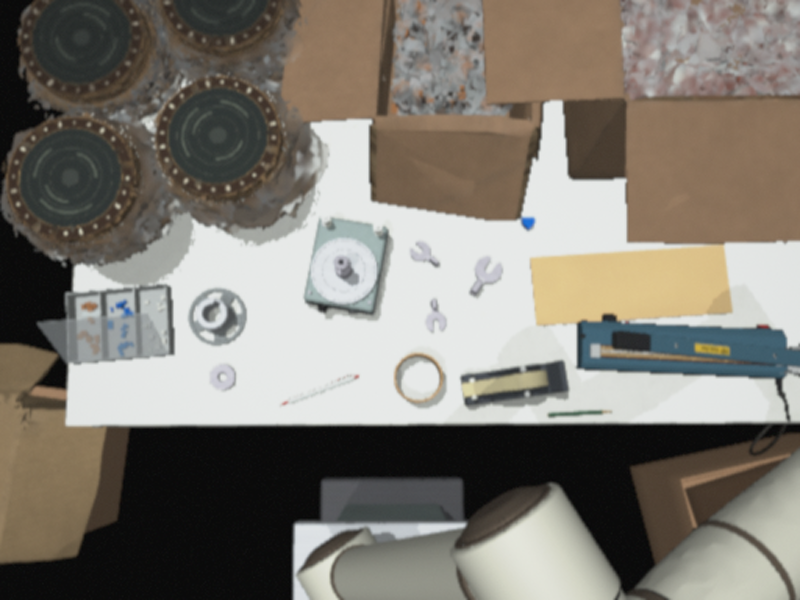

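View pics/scene0b.png

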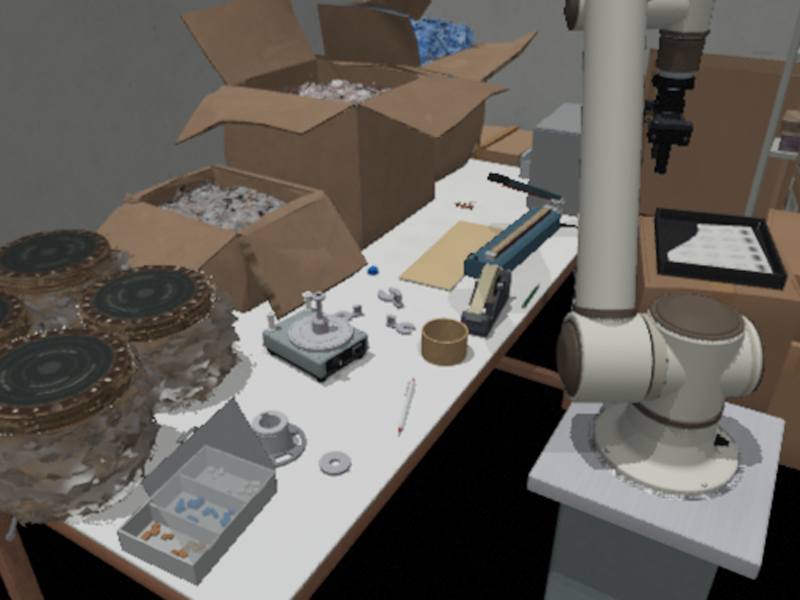

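```bash
cat > h.py <<'E'
from plant import get_state, viewer
import cv2,numpy as np,json
from scipy.spatial.transform import Rotation as R
np.set_printoptions(precision=4,suppress=True)
def snap(name,fn):
    s=get_state(); im=viewer.camera(name); c=viewer.calibration(name); K=c["intrinsics"]
    if name=="wrist":
        T=np.eye(4);T[:3,:3]=R.from_rotvec(s["eef_rot"]).as_matrix();T[:3,3]=s["ee_pos"];T=T@c["hand_eye"]
    else: T=c["world_from_camera"]
    cv2.imwrite(f"pics/{fn}.png",im); json.dump([K.tolist(),T.tolist()],open(f"pics/{fn}.json","w")); return im
def p2w(fn,uv,z):
    K,T=map(np.array,json.load(open(f"pics/{fn}.json")))
    d=T[:3,:3]@np.linalg.solve(K,[uv[0],uv[1],1]); o=T[:3,3]; return o+d*(z-o[2])/d[2]
def w2p(fn,p):
    K,T=map(np.array,json.load(open(f"pics/{fn}.json")))
    q=K@(T[:3,:3].T@(np.array(p)-T[:3,3])); return q[:2]/q[2]
def crop(fn,x,y,w,h,s):
    im=cv2.imread(f"pics/{fn}.png"); return cv2.resize(im[y:y+h,x:x+w],None,fx=s,fy=s,interpolation=cv2.INTER_CUBIC)
def tool(p):  # world point in tool axes (shift in m)
    s=get_state(); return R.from_rotvec(s["eef_rot"]).as_matrix().T@(np.array(p)-s["ee_pos"])
def pose():
    s=get_state(); M=R.from_rotvec(s["eef_rot"]).as_matrix()
    print("t",round(s["time"],2),"tcp",s["ee_pos"],"x-axis yaw",np.degrees(np.arctan2(M[1,0],M[0,0])).round(2),"z",M[:,2],"f",s["wrist_force"],"w",s["grip_width"]*87,s["grasp_force"],"q",s["qpos"])
E
python3 - <<'E'
from h import *
snap("top","t1"); 
for n,uv,z in(("reel",(217,314),.046),("head",(343,260),.129),("wash",(487,275),.03),("w2",(425,252),.03),("w3",(436,316),.03)): print(n,p2w("t1",np.array(uv)*.64,z))
a=crop("t1",115,178,50,50,8);b=crop("t1",195,138,50,50,8);cv2.imwrite("pics/c1.png",np.hstack([a,b]))
E
```

```text
reel [0.496  0.2858 0.046 ]
head [0.5699 0.0694 0.129 ]
wash [ 0.5627 -0.1698  0.03  ]
w2 [ 0.6034 -0.0644  0.03  ]
w3 [ 0.4926 -0.0818  0.03  ]
```

View pics/c1.png

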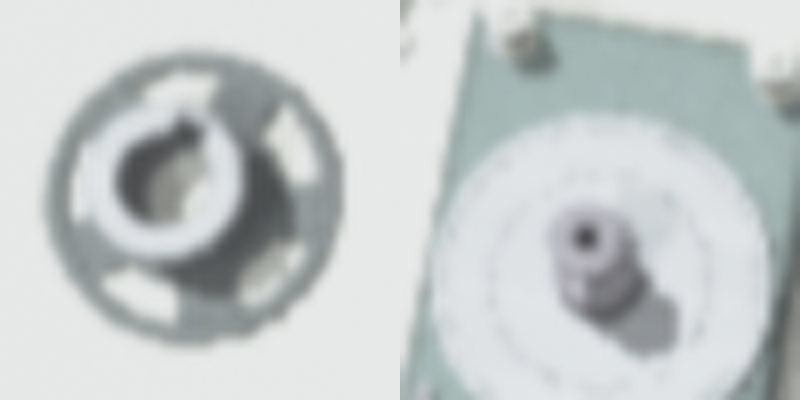

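```bash
python3 -m crank '[[[0,0,-0.01,0,0,5.65,1],[0,0,-0.01,0,0,5.65,1],[0,0,-0.01,0,0,5.64,1],[-0.022,0.032,0,0,0,0,1],[-0.022,0.032,0,0,0,0,1],[-0.022,0.032,0,0,0,0,1],[-0.022,0.032,0,0,0,0,1],[-0.022,0.032,0,0,0,0,1]]]'
python3 -m crank '[[[-0.023,0.032,0,0,0,0,1],[-0.023,0.032,0,0,0,0,1],[-0.023,0.032,0,0,0,0,1],[-0.023,0.032,0,0,0,0,1],[-0.023,0.032,0,0,0,0,1],[-0.023,0.032,0,0,0,0,1],[-0.023,0.032,0,0,0,0,1],[-0.023,0.032,0,0,0,0,1]]]'
python3 - <<'E'
from h import *
pose(); im=snap("wrist","w1"); cv2.imwrite("pics/w1b.png",cv2.resize(im,(800,600),interpolation=cv2.INTER_CUBIC))
E
```

```text
time: 0.82
ee_pos: [0.2926, -0.4362, 0.2522]
eef_rot: [-0.001, -3.141, -0.001]
wrist_force: [2.0, -0.6, -0.4]
grip_width: 0.999
grasp_force: 0.0
time: 1.48
ee_pos: [0.4767, -0.1799, 0.2525]
eef_rot: [0.001, -3.142, -0.0]
wrist_force: [1.3, -0.8, -0.3]
grip_width: 1.001
grasp_force: 0.0
t 1.48 tcp [ 0.4767 -0.1799  0.2525] x-axis yaw -179.98 z [-0.      0.0001 -1.    ] f [ 1.2595 -0.796  -0.2638] w 87.08638272070299 0.0 q [-0.0419  0.1654 -0.2204 -0.0002 -1.1849 -1.5285]
```

View pics/w1b.png

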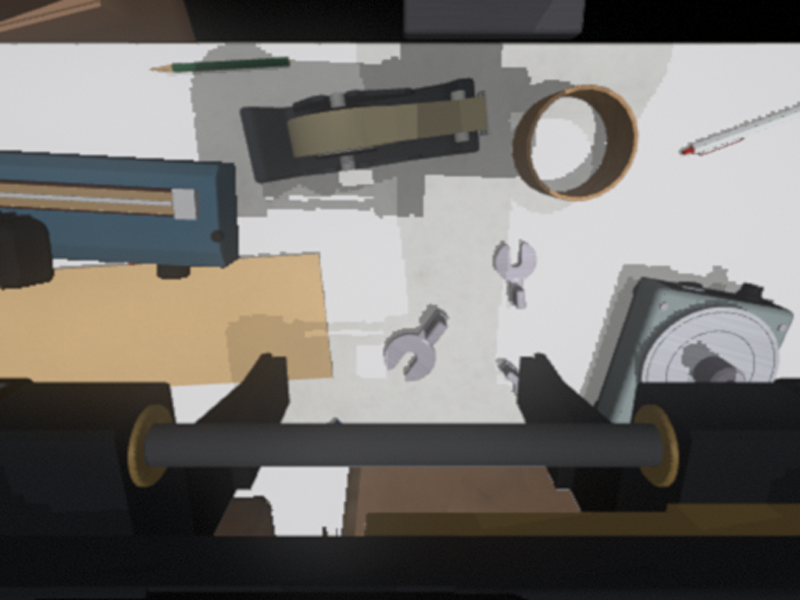

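```bash
python3 -m crank '[[[0,0,0,0,0,-7,1],[0,0,0,0,0,-7,1],[0,0,0,0,0,-7,1],[0,0,0,0,0,-7,1],[0,0,0,0,0,-7,1],[0,0,0,0,0,-7,1],[0,0,0,0,0,-7,1],[0,0,0,0,0,-7,1]]]' >/dev/null
python3 -m crank '[[[0,0,0,0,0,-7,1],[0,0,0,0,0,-7,1],[0,0,0,0,0,-7,1],[0,0,0,0,0,-7,1],[0,0,0,0,0,-6,1],[-0.03,-0.01,0,0,0,0,1],[-0.038,-0.01,0,0,0,0,1],[-0.038,-0.01,0,0,0,0,1]]]' >/dev/null
python3 -m crank '[[[-0.038,-0.01,0,0,0,0,1],[-0.038,-0.01,0,0,0,0,1],[-0.038,-0.01,0,0,0,0,1],[-0.038,-0.01,0,0,0,0,1],[-0.038,-0.01,0,0,0,0,1],[-0.034,-0.01,0,0,0,0,1],[0,0,0,0,0,0,1]]]'
python3 - <<'E'
from h import *
pose(); im=snap("wrist","w2"); uv=w2p("w2",[.57,.069,.08]); print(uv)
a=crop("w1",225,185,80,70,5);u,v=uv.astype(int)
b=crop("w2",u-40,max(v-35,0),80,70,5)
print(u-40,max(v-35,0))
cv2.imwrite("pics/c2.png",np.hstack([a,b]))
E
```

```text
time: 3.45
ee_pos: [0.5674, 0.1534, 0.2513]
eef_rot: [-2.227, 2.215, 0.0]
wrist_force: [-0.2, -0.7, -0.4]
grip_width: 1.001
grasp_force: 0.0
t 3.45 tcp [0.5674 0.1534 0.2513] x-axis yaw -89.7 z [ 0.0002  0.0006 -1.    ] f [-0.2406 -0.7334 -0.4326] w 87.08796365706048 0.0 q [ 0.5392  0.3027 -0.0407 -0.0004 -1.227  -0.5338]
[256.562   94.4127]
216 59
```

View pics/c2.png

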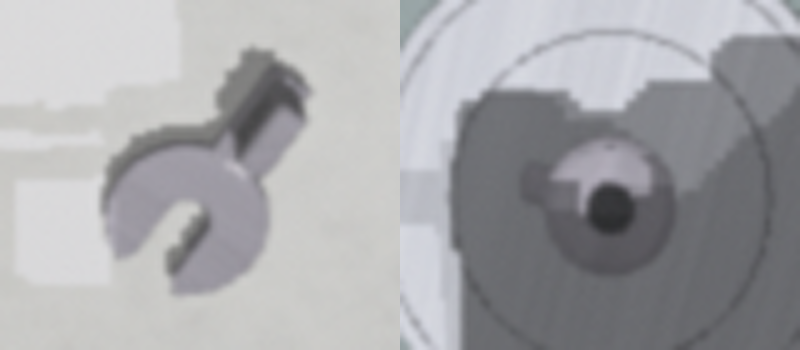

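Run:
```python
from h import *
f=lambda x,y:(216+(x-400)/5-.4,59+y/5-.4)
h=p2w("w2",f(610,207),.129);r=p2w("w2",f(612,190),.058);k=p2w("w2",f(521,183),.073);k2=p2w("w2",f(535,184),.074)
print(h,r,k,k2)
for c in(h,r):
  for q in(k,k2):
    d=(q-c)[:2];print(np.hypot(*d),np.degrees(np.arctan2(d[1],d[0])))
g=lambda x,y:(225+x/5-.4,185+y/5-.4)
e=p2w("w1",g(188,218),.01);t=p2w("w1",g(272,110),.032);t2=p2w("w1",g(283,105),.032);print(e,t,t2)
for q in(t,t2):d=(e-q)[:2];print(np.hypot(*d),np.degrees(np.arctan2(d[1],d[0])))
```

```text
[0.5688 0.0741 0.129 ] [0.5685 0.0712 0.058 ] [0.588  0.0698 0.073 ] [0.5849 0.07   0.074 ]
0.019620648592246225 -12.445015877390743
0.016610443577478526 -14.056608044709774
0.019555713897805495 -3.980341958387312
0.016503046355268905 -4.042811507210987
[ 0.5785 -0.1734  0.01  ] [ 0.5368 -0.1512  0.032 ] [ 0.5354 -0.1483  0.032 ]
0.04716318531667192 -27.99458535817345
0.04983763160191008 -30.194472751717207
```

```bash
python3 -m crank '[[[-0.035,0.012,0,0,0,0,1],[-0.036,0.012,0,0,0,0,1],[-0.036,0.012,0,0,0,0,1],[-0.036,0.012,0,0,0,0,1],[-0.036,0.012,0,0,0,0,1],[-0.036,0.012,0,0,0,0,1],[0,0,0,0,0,0,1],[0,0,0,0,0,0,1]]]'
python3 - <<'E'
from h import *
pose(); snap("wrist","w3")
def warp(fn,c,z,half=.075,s=4000):
    n=int(2*half*s); W=[(c[0]+half,c[1]+half),(c[0]+half,c[1]-half),(c[0]-half,c[1]-half),(c[0]-half,c[1]+half)]
    src=np.float32([w2p(fn,[*p,z]) for p in W]); H=cv2.getPerspectiveTransform(src,np.float32([[0,0],[n,0],[n,n],[0,n]]))
    return cv2.warpPerspective(cv2.imread(f"pics/{fn}.png"),H,(n,n),flags=cv2.INTER_CUBIC) # up=+x,right=-y
ims=[]
for fn,c,z,rs in(("w2",(.57,.07),.058,(56,)),("t1",(.57,.07),.058,(56,)),("w2",(.57,.07),.129,(12,)),("t1",(.57,.07),.129,(12,)),("w3",(.495,.286),.005,(50,)),("t1",(.495,.286),.005,(50,)),("w3",(.495,.286),.046,(26,15.5)),("t1",(.495,.286),.046,(26,15.5))):
    im=warp(fn,c,z); g=cv2.GaussianBlur(cv2.cvtColor(im,cv2.COLOR_BGR2GRAY),(0,0),4).astype(float)
    gy,gx=np.gradient(g); yy,xx=np.mgrid[:600,:600]
    m=np.hypot(gx,gy)
    best=[]
    for r in rs:
        # radial gradient integrated on circle, both signs
        th=np.linspace(0,2*np.pi,240,endpoint=False); B=(-1,)
        for cx in range(240,361,2):
            for cy in range(240,361,2):
                X=np.clip((cx+4*r*np.cos(th)).astype(int),0,599);Y=np.clip((cy+4*r*np.sin(th)).astype(int),0,599)
                q=np.abs(gx[Y,X]*np.cos(th)+gy[Y,X]*np.sin(th)); v=np.minimum(q,3).mean()
                if v>B[0]:B=(v,cx,cy)
        print(fn,z,r,"score %.2f"%B[0],"center",c[0]+(300-B[2])/4000,c[1]+(300-B[1])/4000)
        cv2.circle(im,B[1:],int(4*r),(0,0,255),1)
    ims.append(cv2.resize(im,(300,300)) )
cv2.imwrite("pics/c3.png",cv2.resize(np.vstack([np.hstack(ims[:4]),np.hstack(ims[4:])]),(800,400)))
E
```

```text
time: 4.17
ee_pos: [0.4932, 0.3639, 0.252]
eef_rot: [2.223, -2.218, -0.0]
wrist_force: [-0.2, -0.8, 0.2]
grip_width: 1.003
grasp_force: 0.0
t 4.17 tcp [0.4932 0.3639 0.252 ] x-axis yaw -89.87 z [-0.001  -0.0009 -1.    ] f [-0.1711 -0.8124  0.1517] w 87.22081335241273 0.0 q [ 0.8993  0.3468  0.0251 -0.0002 -1.2504 -0.8969]
w2 0.058 56 score 2.61 center 0.5685 0.07500000000000001
t1 0.058 56 score 2.28 center 0.567 0.07350000000000001
w2 0.129 12 score 1.97 center 0.5685 0.07450000000000001
t1 0.129 12 score 1.69 center 0.5559999999999999 0.0635
w3 0.005 50 score 3.00 center 0.4995 0.297
t1 0.005 50 score 3.00 center 0.498 0.2955
w3 0.046 26 score 1.99 center 0.5005 0.2965
w3 0.046 15.5 score 1.74 center 0.502 0.2945
t1 0.046 26 score 2.39 center 0.4985 0.298
t1 0.046 15.5 score 2.41 center 0.501 0.2965
```

View pics/c3.png

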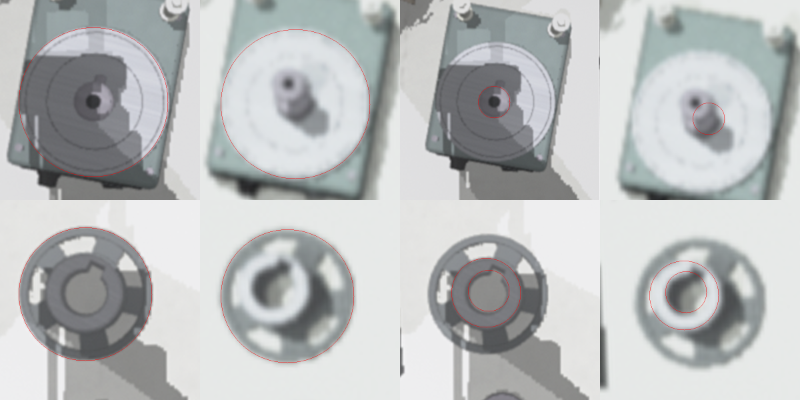

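```bash
cat >> h.py <<'E'
def warp(fn,c,z,half=.075,n=400):
    W=[(c[0]+half,c[1]+half),(c[0]+half,c[1]-half),(c[0]-half,c[1]-half),(c[0]-half,c[1]+half)]
    src=np.float32([w2p(fn,[*p,z]) for p in W]); H=cv2.getPerspectiveTransform(src,np.float32([[0,0],[n,0],[n,n],[0,n]]))
    return cv2.warpPerspective(cv2.imread(f"pics/{fn}.png"),H,(n,n),flags=cv2.INTER_CUBIC) # up=+x,right=-y
E
python3 - <<'E'
from h import *
a=warp("w3",(.5,.2967),.046,.03);b=warp("w2",(.5685,.0748),.074,.03)
for i,angs in((a,(-15,-20,-25,-30)),(b,(-10,-15,-20))):
    i[:]=np.clip(i.astype(int)*1.6,0,255)
    for d in angs:
        t=np.radians(d); p=lambda r:(int(200-r*np.sin(t)*1000/150*1),int(200-r*np.cos(t)*1000/150))
        cv2.line(i,p(22),p(29),(0,0,255),1)
        
cv2.imwrite("pics/c4.png",np.hstack([a,b]))
E
```

```text
(no output)
```

View pics/c4.png

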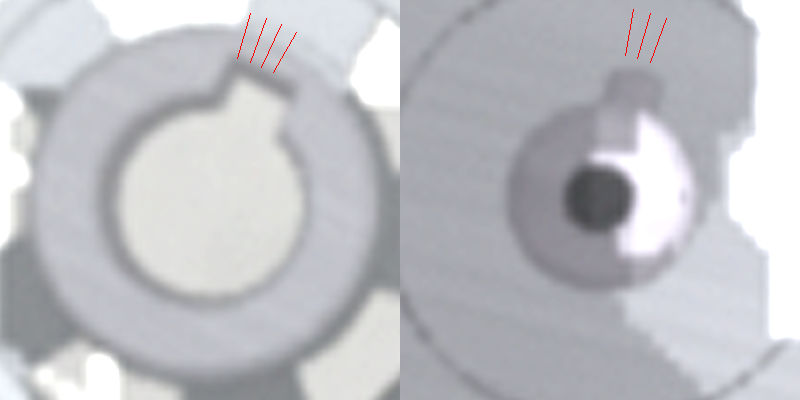

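Run:
```python
from h import *
from scipy.optimize import minimize
def fit(fn,c,z,r0,z2=.004):
    g=cv2.GaussianBlur(cv2.cvtColor(warp(fn,c,z,.075,600),cv2.COLOR_BGR2GRAY),(0,0),2).astype(float)
    th=np.linspace(0,2*np.pi,360,endpoint=False); pts=[]
    rr=np.arange(r0-6,r0+6,.125)
    for t in th:
        X=300+4*rr*np.cos(t);Y=300+4*rr*np.sin(t)
        p=cv2.remap(g.astype(np.float32),X[None].astype(np.float32),Y[None].astype(np.float32),1)[0]
        d=np.abs(np.gradient(p)); i=d.argmax()
        if d[i]>1: pts.append((X[i],Y[i]))
    P=np.array(pts); k=np.ones(len(P),bool)
    for _ in range(12):
        A=np.c_[2*P[k],np.ones(k.sum())]; s=np.linalg.lstsq(A,(P[k]**2).sum(1),rcond=None)[0]
        r=np.sqrt(s[2]+s[0]**2+s[1]**2); e=np.abs(np.hypot(*(P-s[:2]).T)-r); k=e<max(2.,1.5*np.median(e[k]))
    print(fn,z,"r",(r/4).round(2),"n",k.sum(),"c",c[0]+(300-s[1])/4000,c[1]+(300-s[0])/4000,"med",np.median(e[k])/4)
fit("w2",(.5685,.0745),.058,56);fit("t1",(.567,.0735),.058,56)
fit("w2",(.5685,.0745),.129,12)
fit("w3",(.4995,.2965),.005,50);fit("t1",(.498,.2955),.005,50);fit("w3",(.4996,.2957),.046,26);fit("t1",(.498,.2977),.046,26)
```

```text
w2 0.058 r 55.82 n 213 c 0.5688053249252039 0.07423942980589755 med 0.15127975275547811
t1 0.058 r 56.05 n 160 c 0.5676518793512086 0.07426575797243633 med 0.22746662410802898
w2 0.129 r 11.82 n 240 c 0.5688405723310277 0.07435086052510582 med 0.12885815789430755
w3 0.005 r 49.99 n 327 c 0.5000138160904479 0.2965815038943028 med 0.1357292673504631
t1 0.005 r 50.07 n 207 c 0.49804120632555515 0.295121072994727 med 0.23265098625500968
w3 0.046 r 27.92 n 162 c 0.49932343852101774 0.29530306167097153 med 0.16020087742467481
t1 0.046 r 26.9 n 91 c 0.49910189121163323 0.2973628556792795 med 0.21061669872486632
```

```bash
python3 -m crank '[[[0.017,-0.0016,0.02,0,0,0,1],[0.017,-0.0016,0.03,0,0,0,1],[0.017,-0.0017,0.034,0,0,0,1],[0.0167,-0.0017,0.036,0,0,0,1],[0,0,0.036,0,0,0,1],[0,0,0.036,0,0,0,1],[0,0,0.03,0,0,0,1],[0,0,0,0,0,0,1]]]' 20
python3 -c "
from h import *
pose();print(tool([.4998,.2962,.015]))"
```

```text
time: 4.88
ee_pos: [0.4975, 0.29, 0.0247]
eef_rot: [2.207, -2.217, -0.002]
wrist_force: [-0.2, -0.9, -1.3]
grip_width: 1.002
grasp_force: 0.0
t 4.88 tcp [0.4975 0.29   0.0247] x-axis yaw -90.25 z [-0.0102 -0.0087 -0.9999] f [-0.1797 -0.9004 -1.3233] w 87.16115088521198 0.0 q [ 0.8082  0.5219 -0.3354 -0.002  -0.7268 -0.8111]
[-0.0063 -0.0024  0.0097]
```

```bash
python3 -m crank '[[[0,0,0,0,0,0,1],[0,0,0,0,0,0,1]]]' 20 >/dev/null
python3 -c "
from h import *
pose();print(tool([.4998,.2962,.015]))"
```

```text
t 5.05 tcp [0.5023 0.2956 0.0325] x-axis yaw -90.02 z [ 0.0027  0.0017 -1.    ] f [ 0.9254  0.2953 -0.0586] w 86.85646673668711 0.0 q [ 0.8101  0.5134 -0.3256  0.0011 -0.7287 -0.8113]
[-0.0006  0.0025  0.0175]
```

```bash
python3 -m crank '[[[0,0.001,0.009,0,0,0,1],[-0.0005,0.001,0.0085,0,0,0,1],[0,0,0,0,0,0,1],[0,0,0,0,0,0,1]]]' 20 >/dev/null
python3 -c "
from h import *
pose();print(tool([.4998,.2962,.015]))"
```

```text
t 5.38 tcp [0.4984 0.296  0.0131] x-axis yaw -89.97 z [-0.0002 -0.0002 -1.    ] f [-0.2652 -0.5194 -0.2764] w 87.15626934214541 0.0 q [ 0.8151  0.5384 -0.345  -0.     -0.6877 -0.8147]
[-0.0002 -0.0014 -0.0019]
```

```bash
python3 -m crank '[[[0,-0.001,-0.002,0,0,0,0.75],[0,0,0,0,0,0,0.5],[0,0,0,0,0,0,0.5],[0,0,0,0,0,0,0.5],[0,0,0,0,0,0,0.5],[0,0,0,0,0,0,0.5]]]' 30
python3 -m crank '[[[0,0,-0.005,0,0,0,0.5],[0,0,-0.02,0,0,0,0.5],[0,0,-0.035,0,0,0,0.5],[0,0,-0.04,0,0,0,0.5],[0,0,-0.04,0,0,0,0.5],[0,0,-0.03,0,0,0,0.5],[0,0,0,0,0,0,0.5],[0,0,0,0,0,0,0.5]]]' 30
python3 -c "
from h import *
pose()"
```

```text
time: 5.88
ee_pos: [0.4997, 0.296, 0.0151]
eef_rot: [-2.222, 2.221, 0.0]
wrist_force: [-0.2, -1.1, -0.4]
grip_width: 0.629
grasp_force: 0.0
time: 6.55
ee_pos: [0.4999, 0.2965, 0.1871]
eef_rot: [-2.218, 2.219, 0.001]
wrist_force: [-1.1, -0.1, -3.6]
grip_width: 0.587
grasp_force: 30.0
t 6.55 tcp [0.4999 0.2965 0.1871] x-axis yaw -90.01 z [ 0.0025  0.0034 -1.    ] f [-1.0893 -0.1282 -3.5722] w 51.081881523275875 29.992375618749065 q [ 0.8136  0.3363 -0.1583 -0.0006 -1.0719 -0.8134]
```

Run:
```python
from h import *
pose(); im=snap("wrist","w4"); cv2.imwrite("pics/w4b.png",im[100:384,60:450].repeat(2,0).repeat(2,1))
snap("scene","s4")
```

```text
t 6.55 tcp [0.4999 0.2965 0.1871] x-axis yaw -90.01 z [ 0.0025  0.0034 -1.    ] f [-1.0893 -0.1282 -3.5722] w 51.081881523275875 29.992375618749065 q [ 0.8136  0.3363 -0.1583 -0.0006 -1.0719 -0.8134]
```

View pics/w4b.png

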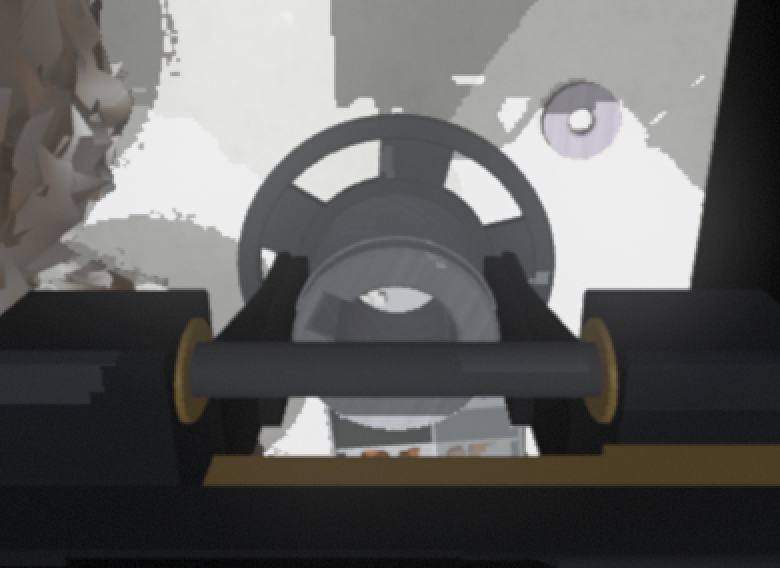

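Run:
```python
from h import *
s=get_state();M=R.from_rotvec(s["eef_rot"]).as_matrix()
for dx in(-.002,0,.002):
  for dz in(-.003,0,.003):
    a=w2p("w4",s["ee_pos"]+M@[.05+dx,0,.010+dz]);b=w2p("w4",s["ee_pos"]+M@[.026+dx,0,-.031+dz]);print(dx,dz,a,b)
```

```text
-0.002 -0.003 [261.8211 156.4762] [262.2099 223.4233]
-0.002 0 [261.7872 155.4873] [262.1611 220.9118]
-0.002 0.003 [261.7544 154.5297] [262.1142 218.4965]
0 -0.003 [261.8338 153.0418] [262.2271 219.5091]
0 0 [261.7996 152.1049] [262.1778 217.0639]
0 0.003 [261.7665 151.1976] [262.1303 214.7128]
0.002 -0.003 [261.8466 149.5835] [262.2444 215.5615]
0.002 0 [261.8121 148.6992] [262.1946 213.1838]
0.002 0.003 [261.7787 147.8431] [262.1466 210.898 ]
```

```bash
python3 - <<'E'
from h import *
c=viewer.calibration("wrist");E=np.linalg.inv(c["hand_eye"]);K=c["intrinsics"]
def pr(p): q=K@(E@[*p,1])[:3]; return q[:2]/q[2]
for dx in(-.002,0,.002):
  for dz in(-.003,0,.003): print(dx,dz,pr([.05+dx,0,.010+dz]),pr([.026+dx,0,-.031+dz]))
E
for i in 1 2 3 4; do python3 -m crank '[[[0,0,0,0,0,0,0.5]]]' 30 | grep -E "ee_pos|eef"; done
```

```text
-0.002 -0.003 [259.164  159.9556] [259.4723 228.6971]
-0.002 0 [259.144  158.9205] [259.4416 226.0587]
-0.002 0.003 [259.1245 157.9186] [259.412  223.5236]
0 -0.003 [259.1664 156.4751] [259.4765 224.7148]
0 0 [259.1462 155.4934] [259.4455 222.1452]
0 0.003 [259.1266 154.5435] [259.4158 219.6766]
0.002 -0.003 [259.1688 152.9703] [259.4807 220.6983]
0.002 0 [259.1484 152.0429] [259.4496 218.1988]
0.002 0.003 [259.1288 151.1456] [259.4196 215.7979]
ee_pos: [0.4985, 0.2951, 0.1828]
eef_rot: [2.218, -2.219, -0.001]
ee_pos: [0.4989, 0.2953, 0.183]
eef_rot: [2.218, -2.219, -0.0]
ee_pos: [0.4992, 0.2956, 0.1835]
eef_rot: [2.219, -2.219, -0.0]
ee_pos: [0.4995, 0.2958, 0.1841]
eef_rot: [2.22, -2.22, -0.0]
```

```bash
python3 -m crank '[[[0,0,0,0,0,-6.5,0.5],[0,0,0,0,0,-6.5,0.5],[0.015,-0.0012,0,0,0,0,0.5],[0.025,-0.002,0,0,0,0,0.5],[0.03,-0.0022,0,0,0,0,0.5],[0.03,-0.0022,0,0,0,0,0.5],[0.03,-0.0022,0,0,0,0,0.5],[0.03,-0.0022,0,0,0,0,0.5]]]' 30 >/dev/null
python3 -m crank '[[[0.03,-0.0022,0,0,0,0,0.5],[0.025,-0.0014,0,0,0,0,0.5],[0.016,-0.001,0,0,0,0,0.5],[0,0,0,0,0,0,0.5],[0,0,0,0,0,0,0.5],[0,0,0,0,0,0,0.5]]]' 30 >/dev/null
for i in 1 2 3; do python3 -m crank '[[[0,0,0,0,0,0,0.5],[0,0,0,0,0,0,0.5]]]' 30 >/dev/null; python3 -c "
from h import *
pose();print(tool([.5677,.0743,.150]))"; done
```

```text
t 8.32 tcp [0.5677 0.0755 0.185 ] x-axis yaw -76.94 z [-0.      0.0001 -1.    ] f [ 1.1763  0.509  -1.2239] w 50.97382029736035 29.992894103525032 q [ 0.4149  0.3259 -0.1795 -0.0001 -1.0653 -0.1869]
[0.0011 0.0002 0.035 ]
t 8.48 tcp [0.5677 0.0753 0.1851] x-axis yaw -76.94 z [-0.  0. -1.] f [-1.3556  0.0789 -2.9283] w 51.099860464825085 29.992785349859332 q [ 0.4146  0.3259 -0.1795 -0.     -1.0654 -0.1867]
[0.001  0.0002 0.0351]
t 8.65 tcp [0.5678 0.0749 0.1851] x-axis yaw -76.97 z [ 0.  0. -1.] f [-0.5203 -0.5897 -2.2721] w 51.23858793483201 29.992776903673075 q [ 0.414   0.326  -0.1794 -0.     -1.0654 -0.1865]
[0.0006 0.0003 0.0351]
```

```bash
python3 -m crank '[[[0.0006,0,0.015,0,0,0,0.5],[0,0,0.02,0,0,0,0.5],[0,0,0.01,0,0,0,0.5],[0,0,0.01,0,0,0,0.5],[0,0,0.01,0,0,0,0.5],[0,0,0,0,0,0,0.5]]]' 30
python3 -m crank '[[[0,0,0.01,0,0,0,0.5],[0,0,0,0,0,0,0.5],[0,0,0,0,0,0,0.5]]]' 30
python3 - <<'E'
from h import *
pose(); print(tool([.5677,.0743,.073])); im=snap("wrist","w5"); snap("scene","s5"); a=crop("w5",130,160,260,160,2);b=crop("s5",150,170,100,80,5.2);cv2.imwrite("pics/c5.png",np.vstack([a,b[:270]]))
E
```

```text
time: 9.15
ee_pos: [0.5668, 0.0738, 0.1179]
eef_rot: [2.456, -1.954, -0.004]
wrist_force: [-0.4, -0.1, -2.6]
grip_width: 0.59
grasp_force: 30.0
time: 9.4
ee_pos: [0.5679, 0.074, 0.1099]
eef_rot: [2.458, -1.955, -0.0]
wrist_force: [0.7, 0.0, -2.9]
grip_width: 0.591
grasp_force: 30.0
t 9.4 tcp [0.5679 0.074  0.1099] x-axis yaw -76.99 z [-0.0005 -0.0003 -1.    ] f [ 0.6777  0.0334 -2.8673] w 51.4226092851341 29.99289303777914 q [ 0.4124  0.4024 -0.2741  0.0001 -0.8949 -0.1854]
[-0.0003  0.0001  0.0369]
```

View pics/c5.png

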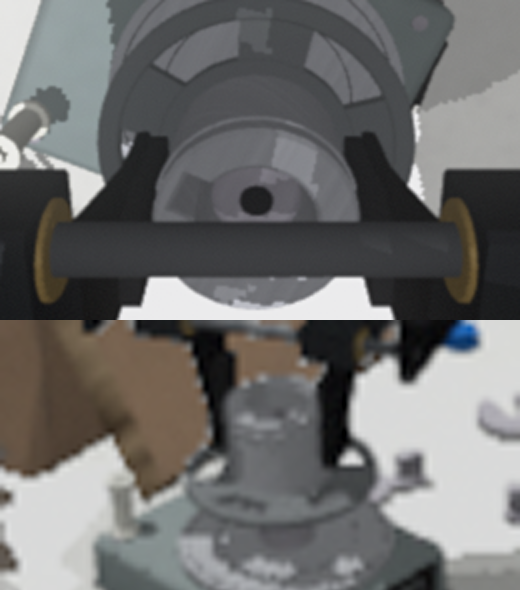

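```bash
for k in 1; do python3 -m crank '[[[0,0,0.008,0,0,0,0.5],[0,0,0.006,0,0,0,0.5],[0,0,0,0,0,0,0.5],[0,0,0,0,0,0,0.5]]]' 30; python3 -m crank '[[[0,0,0.004,0,0,0,0.5],[0,0,0.003,0,0,0,0.5],[0,0,0,0,0,0,0.5],[0,0,0,0,0,0,0.5]]]' 30;done
```

```text
time: 9.83
ee_pos: [0.5675, 0.0739, 0.0953]
eef_rot: [2.458, -1.955, -0.001]
wrist_force: [-0.2, 1.4, -2.3]
grip_width: 0.588
grasp_force: 30.0
time: 10.17
ee_pos: [0.5679, 0.0741, 0.0888]
eef_rot: [2.458, -1.955, -0.0]
wrist_force: [0.3, 0.3, -2.1]
grip_width: 0.588
grasp_force: 30.0
```

```bash
python3 -m crank '[[[0,0,0.002,0,0,0,0.5],[0,0,0.002,0,0,0,0.5],[0,0,0,0,0,0,0.5]]]' 30; python3 -m crank '[[[0,0,0.003,0,0,0,0.5],[0,0,0,0,0,0,0.5],[0,0,0,0,0,0,0.5]]]' 30
```

```text
time: 10.42
ee_pos: [0.5677, 0.074, 0.0846]
eef_rot: [2.458, -1.955, -0.001]
wrist_force: [-0.5, 0.2, -2.7]
grip_width: 0.588
grasp_force: 30.0
time: 10.67
ee_pos: [0.5678, 0.0741, 0.0818]
eef_rot: [2.458, -1.955, -0.001]
wrist_force: [0.0, -0.6, -1.3]
grip_width: 0.588
grasp_force: 30.0
```

Past the key top with no load. Down to seat.

```bash
python3 -m crank '[[[0,0,0.003,0,0,0,0.5],[0,0,0.003,0,0,0,0.5],[0,0,0,0,0,0,0.5],[0,0,0,0,0,0,0.5]]]' 30; python3 -m crank '[[[0,0,0.002,0,0,0,0.5],[0,0,0.002,0,0,0,0.5],[0,0,0,0,0,0,0.5],[0,0,0,0,0,0,0.5]]]' 30
```

```text
time: 11.0
ee_pos: [0.5677, 0.0741, 0.0756]
eef_rot: [2.458, -1.955, -0.001]
wrist_force: [-0.2, 0.2, -2.4]
grip_width: 0.585
grasp_force: 30.0
time: 11.33
ee_pos: [0.5681, 0.074, 0.0741]
eef_rot: [-2.459, 1.955, -0.001]
wrist_force: [-5.3, -1.9, 8.7]
grip_width: 0.589
grasp_force: 30.0
```

```bash
python3 -m crank '[[[0,0,-0.001,0,0,0,0.6],[0,0,0,0,0,0,0.8],[0,0,0,0,0,0,0.9],[0,0,0,0,0,0,0.9],[0,0,0,0,0,0,0.9],[0,0,-0.01,0,0,0,0.9],[0,0,-0.025,0,0,0,0.9],[0,0,-0.03,0,0,0,0.9]]]' 30
python3 -m crank '[[[0,0,-0.03,0,0,0,0.9],[0,0,-0.03,0,0,0,0.9],[0,0,-0.02,0,0,0,0.9]]]' 30
python3 - <<'E'
from h import *
pose()
S="s4";
def tri(a,b):
    def ray(fn,uv):
        o=np.array(json.load(open(f"pics/{fn}.json"))[1])[:3,3];d=p2w(fn,np.array(uv)*.64,0)-o;return o,d/np.linalg.norm(d)
    o1,d1=ray("t1",a);o2,d2=ray(S,b)
    t=np.linalg.lstsq(np.c_[d1,-d2],o2-o1,rcond=None)[0];return o1+t[0]*d1,np.linalg.norm(o1+t[0]*d1-o2-t[1]*d2)
print(tri((520,218),(365,268)),tri((372,200),(265,308)),tri((540,103),(320,190)),tri((372,115),(120,230)))
E
```

```text
time: 12.0
ee_pos: [0.5668, 0.0736, 0.1374]
eef_rot: [2.455, -1.953, -0.004]
wrist_force: [0.6, -0.5, 0.0]
grip_width: 0.894
grasp_force: 0.0
time: 12.25
ee_pos: [0.5692, 0.0743, 0.2223]
eef_rot: [-2.456, 1.952, -0.005]
wrist_force: [-0.4, 0.6, -0.5]
grip_width: 0.9
grasp_force: 0.0
t 12.25 tcp [0.5692 0.0743 0.2223] x-axis yaw -76.96 z [ 0.0052  0.0011 -1.    ] f [-0.4364  0.5701 -0.4584] w 78.29359970602908 0.0 q [ 0.4125  0.2956 -0.1254  0.0012 -1.1445 -0.1854]
(array([ 0.6656, -0.231 ,  0.0175]), np.float64(0.0033980038201956147)) (array([0.6944, 0.0263, 0.035 ]), np.float64(0.02823993720773398)) (array([ 0.8119, -0.2424,  0.1682]), np.float64(0.0208389350701192)) (array([0.8046, 0.0229, 0.1416]), np.float64(0.1948399101087984))
```

```bash
python3 -m crank '[[[0,0,0,0,0,-7,0.9],[0,0,0,0,0,-7,0.9],[0,0,0,0,0,-7,0.9],[0,0,0,0,0,-7,0.9],[0,0,0,0,0,-7,0.9],[0,0,0,0,0,-7,0.9],[0,0,0,0,0,-7,0.9],[0.01,0.02,0,0,0,0,0.9]]]' >/dev/null
python3 -m crank '[[[0.011,0.031,0,0,0,0,0.9],[0.011,0.032,0,0,0,0,0.9],[0.011,0.032,0.005,0,0,0,0.9],[0.011,0.032,0.005,0,0,0,0.6],[0.011,0.032,0.005,0,0,0,0.6],[0.011,0.032,0.005,0,0,0,0.6],[0,0,0,0,0,0,0.6],[0,0,0,0,0,0,0.6]]]' >/dev/null
python3 -m crank '[[[0,0,0,0,0,0,0.6],[0,0,0,0,0,0,0.6],[0,0,0,0,0,0,0.6]]]'
python3 - <<'E'
from h import *
pose(); im=snap("wrist","w6"); u,v=w2p("w6",[.56,-.162,.01]).astype(int); print(u,v)
a=crop("w6",u-60,max(v-50,0),120,100,6); print(u-60,max(v-50,0)); cv2.imwrite("pics/c6.png",a)
E
```

```text
time: 13.83
ee_pos: [0.5365, -0.1469, 0.1985]
eef_rot: [-3.049, 0.757, -0.001]
wrist_force: [0.8, 0.4, 0.2]
grip_width: 0.603
grasp_force: 0.0
t 13.83 tcp [ 0.5365 -0.1469  0.1985] x-axis yaw -27.9 z [ 0.0008  0.     -1.    ] f [0.7631 0.3854 0.1839] w 52.48366028407128 0.0 q [ 0.0241  0.2869 -0.2003 -0.     -1.0828  1.0599]
260 146
200 96
```

View pics/c6.png

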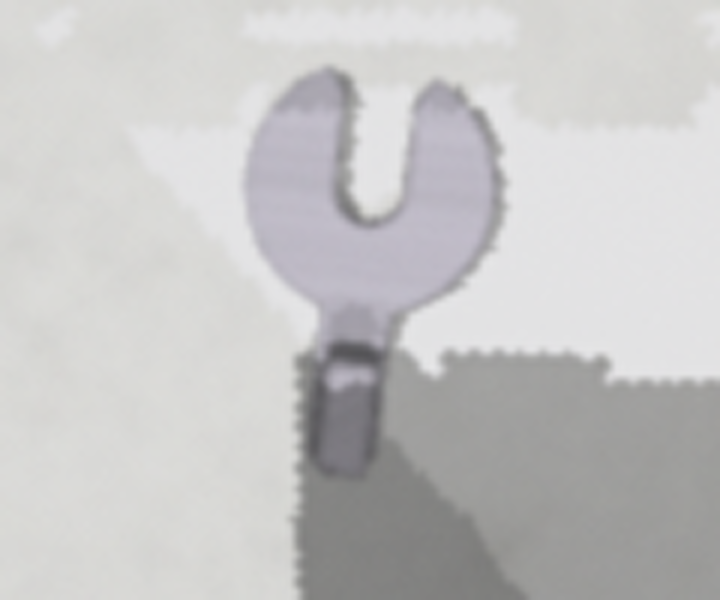

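Run:
```python
from h import *
f=lambda x,y:(200+x/6-.4,96+y/6-.4)
e=p2w("w6",f(371,188),.010)
for y in(400,415,425):
    t=p2w("w6",f(347,y),.032);d=(e-t)[:2];print(e,t,np.hypot(*d),np.degrees(np.arctan2(d[1],d[0])))
    print(tool([*t[:2],.002]))
# slot walls at plate top
l=[p2w("w6",f(*q),.010) for q in((338,180),(346,90),(404,190),(413,110))]
for a,b in((0,1),(2,3)): d=l[b]-l[a];print("slot",np.degrees(np.arctan2(d[1],d[0])))
```

```text
[ 0.5793 -0.1739  0.01  ] [ 0.5494 -0.1529  0.032 ] 0.03655873697475349 -35.08705501843547
[ 0.0141 -0.0007  0.1964]
[ 0.5793 -0.1739  0.01  ] [ 0.5469 -0.1516  0.032 ] 0.039351893484803446 -34.57850797781045
[ 0.0113 -0.0007  0.1964]
[ 0.5793 -0.1739  0.01  ] [ 0.5452 -0.1507  0.032 ] 0.04122329664280912 -34.27658838246343
[ 0.0094 -0.0007  0.1964]
slot -33.2160812628063
slot -33.95972642122096
```

```bash
python3 -m crank '[[[0,0,0.01,0,0,6.1,0.6],[0.0053,-0.0005,0.025,0,0,0,0.6],[0.0053,-0.0005,0.03,0,0,0,0.5],[0,0,0.03,0,0,0,0.5],[0,0,0.03,0,0,0,0.5],[0,0,0.025,0,0,0,0.5],[0,0,0,0,0,0,0.5],[0,0,0,0,0,0,0.5]]]' >/dev/null
python3 -m crank '[[[0,0,0,0,0,0,0.5],[0,0,0,0,0,0,0.5]]]' >/dev/null
python3 - <<'E'
from h import *
pose();print(tool([.5461,-.1515,.004]))
E
```

```text
t 14.72 tcp [ 0.5472 -0.1528  0.0503] x-axis yaw -34.04 z [ 0.0044 -0.0003 -1.    ] f [ 0.6073 -0.5727  0.3393] w 43.26823034441687 0.0 q [ 0.013   0.4691 -0.3489  0.0006 -0.7484  0.9633]
[-0.0018 -0.0004  0.0463]
```

```bash
python3 -m crank '[[[-0.001,0,0.015,0,0,0,0.5],[0,0,0.015,0,0,0,0.5],[0,0,0.012,0,0,0,0.5],[0,0,0.003,0,0,0,0.5],[0,0,0,0,0,0,0.5],[0,0,0,0,0,0,0.5],[0,0,0,0,0,0,0.5]]]' >/dev/null
python3 - <<'E'
from h import *
pose();print(tool([.5461,-.1515,.004])); im=snap("wrist","w7")
E
```

```text
t 15.3 tcp [ 0.5457 -0.1525  0.0045] x-axis yaw -34.07 z [ 0.0028 -0.0002 -1.    ] f [0.1869 0.4494 0.0013] w 43.36108084992673 0.0 q [ 0.0136  0.5341 -0.3872  0.0004 -0.6467  0.9622]
[-0.0002 -0.001   0.0005]
```

Aligned within 1 mm; close, then lift a little and check in-hand pose.

```bash
python3 -m crank '[[[0,-0.0005,0,0,0,0,0.1],[0,0,0,0,0,0,0.05],[0,0,0,0,0,0,0.05],[0,0,0,0,0,0,0.05],[0,0,0,0,0,0,0.05],[0,0,0,0,0,0,0.05],[0,0,0,0,0,0,0.05],[0,0,0,0,0,0,0.05]]]' 40
python3 -m crank '[[[0,0,-0.01,0,0,0,0.05],[0,0,-0.025,0,0,0,0.05],[0,0,-0.035,0,0,0,0.05],[0,0,-0.035,0,0,0,0.05],[0,0,-0.03,0,0,0,0.05],[0,0,-0.02,0,0,0,0.05],[0,0,0,0,0,0,0.05],[0,0,0,0,0,0,0.05]]]' 40
python3 - <<'E'
from h import *
pose(); im=snap("wrist","w8"); a=im[60:384,100:420];cv2.imwrite("pics/c8.png",cv2.resize(a,None,fx=1.85,fy=1.85,interpolation=cv2.INTER_CUBIC))
E
```

```text
time: 16.02
ee_pos: [0.5449, -0.152, 0.0031]
eef_rot: [-3.004, 0.921, -0.0]
wrist_force: [0.1, 0.0, 0.3]
grip_width: 0.146
grasp_force: 40.0
time: 16.68
ee_pos: [0.5451, -0.1519, 0.1596]
eef_rot: [-3.002, 0.921, -0.004]
wrist_force: [-0.9, -0.2, -1.5]
grip_width: 0.149
grasp_force: 40.0
t 16.68 tcp [ 0.5451 -0.1519  0.1596] x-axis yaw -34.11 z [ 0.0029  0.0005 -1.    ] f [-0.916  -0.2323 -1.4996] w 12.926807253024686 39.98810112476349 q [ 0.0143  0.3371 -0.2328 -0.0005 -0.998   0.9615]
```

View pics/c8.png

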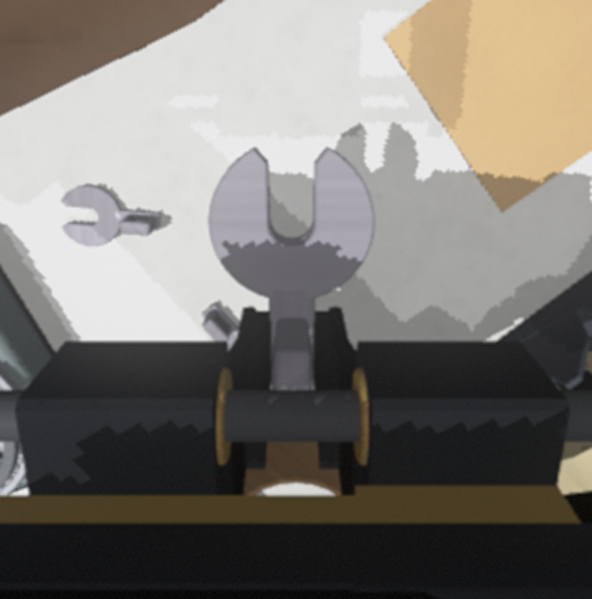

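```bash
python3 - <<'E'
from h import *
c=viewer.calibration("wrist");T=c["hand_eye"];K=c["intrinsics"]
def ray(u,v,z):
    d=T[:3,:3]@np.linalg.solve(K,[u,v,1]);o=T[:3,3];return o+d*(z-o[2])/d[2]
for q in((291.5,217),(209,217),(374,217),(292.,335)): print(q,ray(100+q[0]/1.85-.3,60+q[1]/1.85-.3,-.0065 if q[1]<300 else -.0285))
E
python3 -m crank '[[[0,0,0,0,0,0,0.05],[0,0,0,0,0,0,0.05]]]' 40
```

```text
(291.5, 217) [ 0.0423 -0.0008 -0.0065]
(209, 217) [ 0.0423 -0.0245 -0.0065]
(374, 217) [ 0.0423  0.0229 -0.0065]
(292.0, 335) [ 0.0158 -0.0007 -0.0285]
time: 16.9
ee_pos: [0.5437, -0.152, 0.1563]
eef_rot: [3.003, -0.921, -0.006]
wrist_force: [-1.0, 0.4, 0.1]
grip_width: 0.148
grasp_force: 40.0
```

```bash
python3 -m crank '[[[0,0,0,0,0,-6.8,0.05],[0,0,0,0,0,-6.8,0.05],[0,0,0,0,0,-6.8,0.05],[0,0,0,0,0,-6.8,0.05],[0,0,0,0,0,-6.8,0.05],[-0.01,-0.02,0,0,0,0,0.05],[-0.015,-0.034,0,0,0,0,0.05],[-0.016,-0.034,0,0,0,0,0.05]]]' 40 >/dev/null
python3 -m crank '[[[-0.016,-0.034,0,0,0,0,0.05],[-0.016,-0.034,0,0,0,0,0.05],[-0.015,-0.034,0,0,0,0,0.05],[-0.006,-0.025,0.01,0,0,0,0.05],[0,-0.011,0.01,0,0,0,0.05],[0,0,0.01,0,0,0,0.05],[0,0,0,0,0,0,0.05],[0,0,0,0,0,0,0.05]]]' 40 >/dev/null
python3 -m crank '[[[0,0,0,0,0,0,0.05],[0,0,0,0,0,0,0.05],[0,0,0,0,0,0,0.05],[0,0,0,0,0,0,0.05]]]' 40 >/dev/null
python3 - <<'E'
from h import *
pose();print(tool([.45,.0742,.1116]))
snap("wrist","w9")
E
```

```text
t 18.57 tcp [0.4515 0.0738 0.1284] x-axis yaw -0.14 z [ 0.0007  0.0004 -1.    ] f [-0.4737  0.8132 -1.3297] w 13.150668851521752 39.988186955451965 q [ 0.5189  0.2002 -0.5235  0.     -0.8462  1.0494]
[-0.0015 -0.0004  0.0168]
```

Run:
```python
from h import *
def fit(fn,c,z,r0,span=5,half=.04,n=640):
    k=n/2/half/1000; g=cv2.GaussianBlur(cv2.cvtColor(warp(fn,c,z,half,n),cv2.COLOR_BGR2GRAY),(0,0),3).astype(np.float32)
    pts=[];rr=np.arange(r0-span,r0+span,.125)
    for t in np.linspace(0,2*np.pi,360,endpoint=False):
        X=n/2+k*rr*np.cos(t);Y=n/2+k*rr*np.sin(t);p=cv2.remap(g,X[None].astype(np.float32),Y[None].astype(np.float32),1)[0]
        d=np.abs(np.gradient(p));i=d.argmax()
        if d[i]>1:pts.append((X[i],Y[i]))
    P=np.array(pts);m=np.ones(len(P),bool)
    for _ in range(12):
        s=np.linalg.lstsq(np.c_[2*P[m],np.ones(m.sum())],(P[m]**2).sum(1),rcond=None)[0];r=np.sqrt(s[2]+s[0]**2+s[1]**2);e=np.abs(np.hypot(*(P-s[:2]).T)-r);m=e<max(.5*k,1.5*np.median(e[m]))
    c2=[c[0]+(n/2-s[1])/k/1000,c[1]+(n/2-s[0])/k/1000]
    print("r",r/k,"n",m.sum(),"world",c2,"px",w2p(fn,[*c2,z]));return c2
fit("w9",(.5678,.0742),.129,12);fit("w9",(.5678,.0742),.104,26)
t=fit("w9",(.493,.0738),.135,24,4)
im=warp("w9",(.493,.0738),.135,.03,600);g=cv2.cvtColor(im,cv2.COLOR_BGR2GRAY)
for row in(150,200,250): print(row,g[row,180:420:10])
```

```text
r 12.330165533346198 n 97 world [np.float64(0.5686364830272809), np.float64(0.07494107009527555)] px [254.9193  22.5123]
r 25.035782681143406 n 200 world [np.float64(0.5688580344671142), np.float64(0.07526771098245635)] px [254.6804  32.573 ]
r 23.91067939224778 n 185 world [np.float64(0.4921302231275953), np.float64(0.07440059747605582)] px [256.6958 180.4428]
150 [155 154 154 154 147 136 201 204 205 205 205 202 204 203 204 203 204 205
 164 143 153 153 153 153]
200 [156 156 156 156 148 126 199 204 203 203 203 203 203 204 205 172 120 124
 114 149 155 156 156 156]
250 [151 152 152 152 148 124 199 203 203 204 204 203 202 203 168 121 123 123
 114 144 152 153 153 152]
```

```bash
python3 -m crank '[[[0,-0.0006,0.009,0,0,0,0.05],[0,0,0.0078,0,0,0,0.05],[0,0,0,0,0,0,0.05],[0,0,0,0,0,0,0.05],[0,0,0,0,0,0,0.05],[0,0,0,0,0,0,0.05]]]' 40 
python3 -m crank '[[[0.01,0,0,0,0,0,0.05],[0.012,0,0,0,0,0,0.05],[0.01,0,0,0,0,0,0.05],[0.006,0,0,0,0,0,0.05],[0,0,0,0,0,0,0.05],[0,0,0,0,0,0,0.05],[0,0,0,0,0,0,0.05]]]' 40 
python3 -c "
from h import *
pose();print(tool([.5272,.0745,.1116]))"
```

```text
time: 19.12
ee_pos: [0.4514, 0.0748, 0.1113]
eef_rot: [-3.142, 0.002, -0.0]
wrist_force: [0.8, -0.1, -0.9]
grip_width: 0.152
grasp_force: 40.0
time: 19.7
ee_pos: [0.4887, 0.0744, 0.111]
eef_rot: [3.141, -0.003, -0.001]
wrist_force: [-0.2, -1.0, -2.5]
grip_width: 0.141
grasp_force: 40.0
t 19.7 tcp [0.4887 0.0744 0.111 ] x-axis yaw -0.11 z [-0.0009 -0.0002 -1.    ] f [-0.2283 -0.9641 -2.5492] w 12.269367569867049 39.988186955451965 q [ 0.4802  0.2829 -0.4607 -0.0003 -0.8281  1.0889]
[ 0.0385 -0.0001 -0.0006]
```

```bash
python3 -m crank '[[[0.006,0,-0.0003,0,0,0,0.05],[0.007,0,-0.0003,0,0,0,0.05],[0.007,0,0,0,0,0,0.05],[0.006,0,0,0,0,0,0.05],[0.003,0,0,0,0,0,0.05],[0,0,0,0,0,0,0.05],[0,0,0,0,0,0,0.05]]]' 40 
python3 -m crank '[[[0.003,0,0,0,0,0,0.05],[0.003,0,0,0,0,0,0.05],[0.0025,0,0,0,0,0,0.05],[0,0,0,0,0,0,0.05],[0,0,0,0,0,0,0.05],[0,0,0,0,0,0,0.05]]]' 40 
python3 -c "
from h import *
pose();print(tool([.5272,.0745,.1116]))"
```

```text
time: 20.28
ee_pos: [0.5182, 0.0745, 0.1116]
eef_rot: [3.141, -0.003, -0.001]
wrist_force: [0.8, -0.1, -1.7]
grip_width: 0.15
grasp_force: 40.0
time: 20.78
ee_pos: [0.5266, 0.0746, 0.1118]
eef_rot: [3.142, -0.003, -0.0]
wrist_force: [-0.9, -1.1, -2.0]
grip_width: 0.153
grasp_force: 40.0
t 20.78 tcp [0.5266 0.0746 0.1118] x-axis yaw -0.09 z [-0.0002 -0.     -1.    ] f [-0.8888 -1.06   -1.9613] w 13.31636152724523 39.98813331127167 q [ 0.4458  0.3386 -0.372  -0.0001 -0.8604  1.1234]
[0.0006 0.0001 0.0002]
```

Run:
```python
from h import *
snap("wrist","w10")
def fit(fn,c,z,r0,span=5,half=.04,n=640):
    k=n/2/half/1000; g=cv2.GaussianBlur(cv2.cvtColor(warp(fn,c,z,half,n),cv2.COLOR_BGR2GRAY),(0,0),3).astype(np.float32)
    pts=[];rr=np.arange(r0-span,r0+span,.125)
    for t in np.linspace(0,2*np.pi,360,endpoint=False):
        X=n/2+k*rr*np.cos(t);Y=n/2+k*rr*np.sin(t);p=cv2.remap(g,X[None].astype(np.float32),Y[None].astype(np.float32),1)[0]
        d=np.abs(np.gradient(p));i=d.argmax()
        if d[i]>1:pts.append((X[i],Y[i]))
    P=np.array(pts);m=np.ones(len(P),bool)
    for _ in range(12):
        s=np.linalg.lstsq(np.c_[2*P[m],np.ones(m.sum())],(P[m]**2).sum(1),rcond=None)[0];r=np.sqrt(s[2]+s[0]**2+s[1]**2);e=np.abs(np.hypot(*(P-s[:2]).T)-r);m=e<max(.5*k,1.5*np.median(e[m]))
    print("z",z,"r",r/k,"n",m.sum(),"world",c[0]+(n/2-s[1])/k/1000,c[1]+(n/2-s[0])/k/1000)
fit("w10",(.568,.0745),.129,12,4);fit("w10",(.568,.0745),.118,24,3);fit("w10",(.568,.0745),.063,50,4,.07)
```

```text
z 0.129 r 12.245322943406144 n 233 world 0.5689667571572353 0.07402639698098953
z 0.118 r 24.058312837885733 n 164 world 0.5673824702942678 0.07489372755466141
z 0.063 r 49.978419235091145 n 188 world 0.5686063478706105 0.07539039017054108
```

```bash
python3 -m crank '[[[0.001,0.0003,0.002,0,0,0,0.05],[0,0,0.002,0,0,0,0.05],[0,0,0,0,0,0,0.05],[0,0,0,0,0,0,0.05],[0,0,0,0,0,0,0.05]]]' 40 
python3 -m crank '[[[0,0,0.0015,0,0,0,0.05],[0,0,0.0015,0,0,0,0.05],[0,0,0,0,0,0,0.05],[0,0,0,0,0,0,0.05]]]' 40
```

```text
time: 21.25
ee_pos: [0.5277, 0.0743, 0.1078]
eef_rot: [3.141, -0.002, -0.0]
wrist_force: [-0.3, -0.8, -1.9]
grip_width: 0.148
grasp_force: 40.0
time: 21.58
ee_pos: [0.5276, 0.0742, 0.1047]
eef_rot: [3.141, -0.003, -0.001]
wrist_force: [0.1, 0.7, -0.2]
grip_width: 0.146
grasp_force: 40.0
```

```bash
python3 -m crank '[[[0,0,0.0015,0,0,0,0.05],[0,0,0,0,0,0,0.05],[0,0,0,0,0,0,0.05]]]' 40 ; python3 -m crank '[[[0,0,0.001,0,0,0,0.05],[0,0,0,0,0,0,0.05],[0,0,0,0,0,0,0.05]]]' 40
```

```text
time: 21.83
ee_pos: [0.5276, 0.0743, 0.1033]
eef_rot: [3.142, -0.003, -0.0]
wrist_force: [0.3, -0.3, -1.0]
grip_width: 0.151
grasp_force: 40.0
time: 22.08
ee_pos: [0.5277, 0.0743, 0.1023]
eef_rot: [3.142, -0.003, -0.0]
wrist_force: [0.5, 0.1, -0.9]
grip_width: 0.151
grasp_force: 40.0
```

```bash
python3 -m crank '[[[0,0,0.001,0,0,0,0.05],[0,0,0,0,0,0,0.05],[0,0,0,0,0,0,0.05]]]' 40 ; python3 -m crank '[[[0,0,0.001,0,0,0,0.05],[0,0,0,0,0,0,0.05],[0,0,0,0,0,0,0.05]]]' 40
```

```text
time: 22.33
ee_pos: [0.5279, 0.0743, 0.1019]
eef_rot: [-3.142, 0.002, -0.001]
wrist_force: [-1.2, 0.3, 4.0]
grip_width: 0.148
grasp_force: 40.0
time: 22.58
ee_pos: [0.5278, 0.0743, 0.1015]
eef_rot: [3.141, -0.002, 0.001]
wrist_force: [-3.7, -0.5, 7.7]
grip_width: 0.149
grasp_force: 40.0
```

```bash
python3 -m crank '[[[0,0,-0.001,0,0,0,0.15],[0,0,0,0,0,0,0.25],[0,0,0,0,0,0,0.4],[0,0,0,0,0,0,0.4],[0,0,0,0,0,0,0.4],[0,0,0,0,0,0,0.4]]]' 40 
python3 -m crank '[[[0,0,-0.01,0,0,0,0.4],[0,0,-0.02,0,0,0,0.4],[0,0,-0.03,0,0,0,0.4],[0,0,-0.03,0,0,0,0.4],[-0.01,0,-0.02,0,0,0,0.4],[0,0,0,0,0,0,0.4],[0,0,0,0,0,0,0.4],[0,0,0,0,0,0,0.4]]]' 40
python3 - <<'E'
from h import *
pose();snap("wrist","w11");snap("scene","s11")
def fit(fn,c,z,r0,span=5,half=.04,n=640):
    k=n/2/half/1000; g=cv2.GaussianBlur(cv2.cvtColor(warp(fn,c,z,half,n),cv2.COLOR_BGR2GRAY),(0,0),3).astype(np.float32)
    pts=[];rr=np.arange(r0-span,r0+span,.125)
    for t in np.linspace(0,2*np.pi,360,endpoint=False):
        X=n/2+k*rr*np.cos(t);Y=n/2+k*rr*np.sin(t);p=cv2.remap(g,X[None].astype(np.float32),Y[None].astype(np.float32),1)[0]
        d=np.abs(np.gradient(p));i=d.argmax()
        if d[i]>1:pts.append((X[i],Y[i]))
    P=np.array(pts);m=np.ones(len(P),bool)
    for _ in range(12):
        s=np.linalg.lstsq(np.c_[2*P[m],np.ones(m.sum())],(P[m]**2).sum(1),rcond=None)[0];r=np.sqrt(s[2]+s[0]**2+s[1]**2);e=np.abs(np.hypot(*(P-s[:2]).T)-r);m=e<max(.5*k,1.5*np.median(e[m]))
    print("z",z,"r",r/k,"n",m.sum(),"world",c[0]+(n/2-s[1])/k/1000,c[1]+(n/2-s[0])/k/1000)
fit("w11",(.568,.0745),.129,12,4);fit("w11",(.568,.0745),.109,24,3);fit("w11",(.568,.0745),.063,50,4,.07)
E
```

```text
time: 23.08
ee_pos: [0.5277, 0.0743, 0.1011]
eef_rot: [3.141, -0.003, -0.0]
wrist_force: [0.5, -0.4, -0.4]
grip_width: 0.381
grasp_force: 0.0
time: 23.75
ee_pos: [0.5173, 0.0742, 0.2112]
eef_rot: [-3.141, 0.003, 0.001]
wrist_force: [1.1, 0.2, -0.8]
grip_width: 0.402
grasp_force: 0.0
t 23.75 tcp [0.5173 0.0742 0.2112] x-axis yaw -0.1 z [-0.0005  0.0002 -1.    ] f [ 1.1425  0.2291 -0.7826] w 34.99239083940991 0.0 q [ 0.453   0.22   -0.2583 -0.0004 -1.0928  1.1162]
z 0.129 r 12.806564732330468 n 203 world 0.5683097750021766 0.07328980185908562
z 0.109 r 24.63328369317355 n 158 world 0.5688997728424277 0.07569387350565737
z 0.063 r 50.16258732265173 n 217 world 0.5685716379844874 0.07540834482062937
```

```bash
python3 -m crank '[[[0,0,0,0,0,0,0.4],[0,0,0,0,0,0,0.4]]]' >/dev/null; python3 -c "
from plant import order
print(order.sign_off())"
```

```text
the job is handed in; nothing more can be done
None
```

The job is handed in at about 24 s: the reel is keyed down on the platter, and the C-washer is on the neck with its shoulder in the bore. That rests on contact forces, heights and circle fits, not a final look, because I had already viewed 11 pictures, one over the limit of 10.

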